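# Let the mosaic panel down with the lift's release valve

### The job

The finished mosaic panel is up on the hydraulic lift: pull the red clip-on guard off the lift's release valve and stand it upright in the grey tray. Then crack the valve open only a fraction of a turn, so that the panel sinks slowly under its own weight (well under 4 cm a second, nobody touching it) until it lies on both wooden bearers. Then turn the valve shut again and let go of it, leaving the panel square on the lift and the bucket, bowl, pot and tape standing where they are.

Things in the scene. Friction and masses are not known exactly. Their poses are not given: they have to be found in the camera images.
- lift: hydraulic post lift on a blue base plate 400 x 340 x 12 mm, fixed to the bench ahead of the robot, turned up to 17 degrees. Origin: on the bench under the middle of the platen; x to the rear (away from the valve), y left, z up. The plate reaches from x = -275 to +125 mm. Two wooden bearers (220 x 44 mm, along x) at y = +-142 mm have their tops at z = 105 mm
- boss (a point): middle of the top face of the valve's steel boss (60 x 44 mm, 22 mm deep, on a 90 x 70 mm flange) on the sloped front block: x = -228, y = 0, z = 105 mm in the lift's frame. The valve axis starts here and leans 20 degrees forward: direction (-0.342, 0, 0.940) in the lift's frame. The point's own axes are the lift's
- tank (a point): middle of the blue oil tank beside the valve (cylinder along y, 66 mm thick, lift y = +78 to +153 mm, top at z = 85 mm). Near it, a round gauge 48 mm wide stands at lift x = -172, y = +48, up to z = 136 mm; on the other side is the pump's handle socket (lift x = -183, y = -55 to -152, up to z = 85 mm)
- panel: the mosaic panel, 220 (x) x 340 (y) x 21 mm, about 2 to 4.5 kg, lying loose on the lift's platen. Origin: middle of its lower front edge (nearest the valve), at lift x = -110 mm; its underside is 150 mm above the bench at the start and 105 mm when it lies on the bearers; axes like the lift's
- ram (a joint): how far the lift's ram and platen have sunk, in m: 0 at the start, 0.045 when the panel meets the bearers, 0.054 at the end of its stroke. With the valve shut it stays put; once the panel is down the platen may stay under it
- valve (a joint): opening of the release valve, rad: 0 = against its seat, grows counter-clockwise seen from above. Starts shut (0 to 0.06). Turns with an even 0.15 N m and stays where left. Nothing happens until it is about 0.2 to 0.75 open, depending on the unknown load; from there each further 0.1 rad lets the ram sink about 13 mm/s faster. Turning it back stops the ram at once
- valve_grip (a point): middle of the yellow bar of the valve's T-handle, on the valve axis 26 mm above the boss. The bar is 62 mm long, 12 mm thick, 18 mm high (16 to 34 mm above the boss). x runs along the bar (front to rear, sloping up to the rear, at valve 0), y across its thickness, z out along the axis; it turns with the valve. The red guard covers it at the start
- guard: red plastic cap, 76 (x) x 60 (y) x 98 (z) mm, about 110 g, open below, pushed over the valve's boss and tilted with it. Origin: middle of its lower edge; z out along the valve axis, x and y as for the valve at 0. The box is 64 mm high; on top is a grip rib 46 mm long (x), 14 mm thick (y), from 64 to 98 mm above the origin
- guard_grip (a point): middle of the guard's grip rib, 88 mm above its lower edge; axes like guard. Two sprung balls in the boss catch the guard's lips: it comes off straight along its z axis with a pull of about 10 to 20 N and snaps free in the first 10 mm, and must rise 60 mm to clear the valve handle
- tray: grey tray for set-down parts, 200 (x) x 150 (y) mm, 18 mm high, walls 3 mm thick, floor 3 mm thick, fixed to the bench, to the left or to the right of the lift. Origin: under its middle, on the bench
- layout: plywood layout board with loose-laid stones, 200 x 150 x 18 mm, fixed, on the side where the tray is not (origin under its middle): not needed
- bowl: glass bowl of loose stones, 140 mm wide, 62 mm high; origin under its middle: not needed, leave it alone
- bucket: white lidded bucket with blue and yellow bands, 148 mm wide, 129 mm high; origin under its middle: not needed, leave it alone
- pot: small terracotta pot, 76 mm wide, 66 mm high; origin under its middle: not needed, leave it alone
- tape: roll of brown tape, 100 mm wide, 48 mm high; origin under its middle: not needed, leave it alone
Not all that is in view belongs to the job. Of the things that look like the guard, the smallest one is meant.

How it is judged:
On the way, in this order (a step that is already met when the one before it is completed fails the run):
1. the guard is off the valve and stands upright in the tray, let go, with the valve still shut and the panel still up (x of guard in the frame of tray between -0.09 and 0.09 m and y of guard in the frame of tray between -0.065 and 0.065 m and z of guard in the frame of tray below 0.012 m and angle between guard's own z axis and vertical below 0.15 rad and linear speed of guard below 0.03 m/s and contact force between the fingers and guard below 0.1 N and value of joint valve below 0.15 rad and value of joint ram below 0.01 m), for 0.2 s.
2. the valve has been opened and the panel has sunk onto both bearers (z of panel in the frame of lift below 0.1075 m and angle between panel's own z axis and vertical below 0.02 rad and value of joint valve above 0.15 rad), for 0.1 s.
At the end, for the whole second after the job is handed in: The panel lies level on both bearers (its underside within 2.5 mm of their tops), square on the lift within 20 mm, and still; the valve is back within 0.1 rad of its seat; the guard stands upright in the tray (z of panel in the frame of lift below 0.1075 m and angle between panel's own z axis and vertical below 0.02 rad and x of panel in the frame of lift between -0.13 and -0.09 m and y of panel in the frame of lift between -0.02 and 0.02 m and x of guard in the frame of tray between -0.09 and 0.09 m and y of guard in the frame of tray between -0.065 and 0.065 m and z of guard in the frame of tray below 0.012 m and angle between guard's own z axis and vertical below 0.15 rad and linear speed of guard below 0.03 m/s and value of joint valve below 0.1 rad and linear speed of panel below 0.01 m/s); the robot touches nothing.
It fails at once if the panel sinks faster than 4 cm a second (velocity of joint ram above 0.04 m/s).
It fails at once if the robot pushes the panel (contact force between any of the fingers, the arm and panel above 2 N).
It fails at once if another thing on the bench is knocked more than 30 mm out of place (distance of any of bowl, bucket, pot, tape from where it was at the start of the episode above 0.03 m).
It also fails if it takes over 64 s, if anything falls off the work surface, if the arm or the gripper's body presses on something with over 40 N, if the wrist force passes 120 N, or if a joint passes its speed limit or range.

### The arm

A 7-joint arm with a two-finger parallel gripper is mounted at the origin on the work surface. World frame = base frame: x ahead of the robot, y to its left, z up, the work surface at z = 0. Lengths are in m, angles in rad, forces in N, time in s.
With the tool pointing down it reaches from about 0.4 to 0.875 m from the base axis. Payload 19.3 kg.
Tool frame: the origin (TCP) lies on the centre line of the jaws, within the pads' length; the fingertips stand 14 mm ahead of it and the grasp point (between the pads) lies 5 mm behind it; x points along the fingers, y is the direction in which the jaws open and shut, and the axes are right-handed (so a half turn about x gives the same grasp; the last joint's range is limited). The gripper opens to 85 mm and grips with 20 to 120 N. Pads are 22 mm wide; open, the fingers measure 114 mm over their backs; the gripper's body (76 mm by 85 mm) begins 54 mm behind the grasp point. The pads swing forward as they close: fully open they stand 13 mm farther back than shut.
Start: joints at [1.11, 0.521, -0.036, 1.599, 0.021, 1.021, -0.113], TCP at [0.238, -0.578, 0.245] pointing down, gripper open.
Joint ranges: [-2.91, 2.91], [-0.3, 2.13], [-1.5, 1.42], [0.17, 2.43], [-1.26, 4.41], [0.16, 1.93], [-2.52, 2.52]. Speed limits (rad/s): [1.89, 1.89, 2.39, 2.39, 3.01, 3.01, 3.01].

### API

Orientations are given as [roll, pitch, yaw] about the fixed x, y, z axes, in that order (R = Rz(yaw) Ry(pitch) Rx(roll)).
In Python, from workcell import monitor, optics, bot gives the robot as it stands.
- The arm moves only by the tool arm_command, never from a script. Its arguments are lists of equal length, an entry for each row: "delta_pos": the shift along the tool's x, y, z as a fraction of full scale, a list of three; "rotation": the turn, a rotation vector about the tool's x, y, z as a fraction of full scale, a list of three. In form: {"delta_pos": [[dx, dy, dz], ...], "rotation": [[wx, wy, wz], ...]}. A call has 1 to 10 rows; each row shifts and turns the pose as measured when the row begins, along the tool's axes as they then stand; what a row does not reach is not made up. Full scale, the value 1, is 30 mm for a shift and 6 degrees for a turn. A row lasts 1/10 s, in which the tool goes at most 50 mm and 8.59 degrees, less where a joint would pass 70% of its speed; a pose out of reach is approached as far as the arm can. A call with a number of a shift or a turn outside -1 to 1 is refused whole. A call with a gripper value outside its range is refused whole. "gripper" is the closure, from -1 (fully open) to 1 (shut), so that 0 is half open, set as the call begins (left out, the last holds). The fingers move at their own pace and stop on an object; "grip_force" is the grip in N (left out, the last holds). Time passes only in rows, so rows that do not move let the fingers close. It gives the time, the measured TCP pose, the force and the opening at its end, in the units of the state.
- monitor.observe(): the state, without advancing time (a new reading comes with each control period).
- optics.grab_frame(name): name is "scene" or "top" or "wrist"; returns the picture (480x640x3 uint8, red, green, blue); there is no depth.
- optics.camera_params(name): a dict with "fx", "fy", "cx", "cy" (pixels), "origin" and "rotation" of the camera in the world. Camera axes: x right, y down, z forward; pixel columns grow to the right and rows downward; lengths in m; the calibration is good to about 2 mm. A picture is of the moment at which its call begins: read the wrist's pose just before it. camera_params takes no time and is no camera call; for the wrist camera it gives the pose at the moment of the call.
- bot.job_done(): hands the job in, once; it reports no verdict.
The state is a dict: "clock": time; "qpos": joint angles; "qd": joint speeds; "joint_efforts": joint torques, N m; "position": TCP position; "tool_rot": TCP orientation; "force": force on the tool from outside, world axes, zero at the start; "moment": the same for the moment, N m; "grip_width": finger opening in m.
Only numpy, scipy, OpenCV 4.12 (cv2) and the standard library are available. Lean on these libraries where they do the work, as an engineer would, in place of code of your own. Each camera call takes 0.05 s, during which the arm holds its last target. There are 200 camera calls.

## Working session

There is one attempt and no reset: what is moved stays moved. The work goes in short steps, Python scripts to look and compute and a tool call to move; the robot and the scene stay as the last step left them, time stands still between calls to the robot, and variables do not carry over. Pictures are saved under pics/ and viewed, about 8 in all and at most 12, crops included, and the job is handed in when it is done.

Besides the shell and the picture viewer there is one more tool, called after "Emit:" by a JSON object that holds its "api" and its "payload". arm_command: Moves the arm, as the interface text tells. Its arguments: {"type":"object","properties":{"delta_pos":{"type":"array","items":{"type":"array","items":{"type":"number"}}},"rotation":{"type":"array","items":{"type":"array","items":{"type":"number"}}},"gripper":{"type":"number"},"grip_force":{"type":"number"}},"required":["delta_pos","rotation"]}

```bash
mkdir -p pics; python3 - <<'E'
from workcell import monitor, optics, bot
import cv2
for n in ("scene","top"):
    p=optics.camera_params(n); print(n,p)
    cv2.imwrite(f"pics/{n}0.png",optics.grab_frame(n)[:,:,::-1])
print(monitor.observe())
E
```

```text
scene {'fx': 435.6381914308856, 'fy': 435.6381914308856, 'cx': 316.57885016914935, 'cy': 230.95545904525184, 'origin': array([1.2234238 , 0.01127113, 0.72533566]), 'rotation': array([-2.27868128, -0.00758928,  1.62589196])}
top {'fx': 542.2802001898666, 'fy': 542.2802001898666, 'cx': 324.29553559928, 'cy': 238.21635320957967, 'origin': array([0.35520324, 0.01030261, 1.32468086]), 'rotation': array([-3.00381204, -0.02976323, -1.59168012])}
{'clock': 0.1, 'qpos': array([ 1.10979479,  0.5219926 , -0.03630341,  1.59993785,  0.02118826,
        1.02109554, -0.11283806]), 'qd': array([ 4.78155750e-04, -2.36399094e-03,  2.94260870e-04,  7.77864938e-05,
       -7.76092263e-04,  7.88192770e-04,  1.72372240e-03]), 'joint_efforts': array([ 2.58993845e-03, -9.28496075e+01,  1.98370121e+00, -3.70535409e+01,
        1.81168638e-02,  5.44619048e-03, -1.10232668e-05]), 'position': array([ 0.23793265, -0.57763113,  0.24476445]), 'tool_rot': array([-1.49931092,  1.56974752,  2.03300702]), 'force': array([ 1.45089408, -0.98027388,  0.12304772]), 'moment': array([-0.01923575, -0.0074723 , -0.067045  ]), 'grip_width': 0.0853936317088336}
```

View pics/scene0.png

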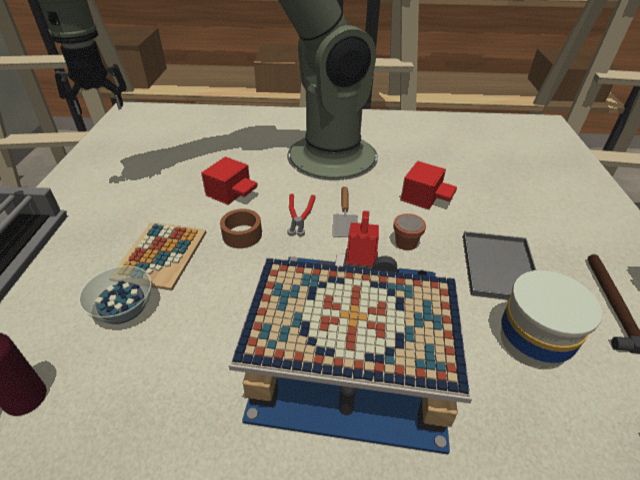

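View pics/top0.png

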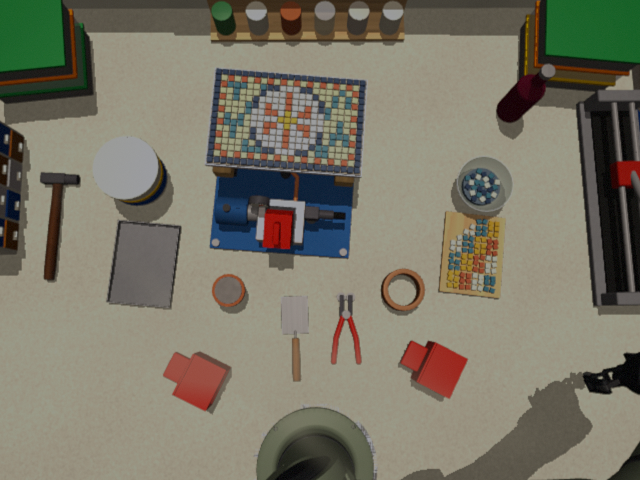

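Top view: the guard on the valve is at about (278,230). The two look-alikes at (200,385) and (437,368) are larger and loose on the bench. The tray is at (145,265) and the panel's front edge is at row ~167. I'll check the choice and measure in one close crop.

```bash
python3 - <<'E'
import cv2
im=cv2.imread("pics/top0.png")[150:315,100:380]
cv2.imwrite("pics/crop1.png",cv2.resize(im,None,fx=2.85,fy=2.85,interpolation=cv2.INTER_CUBIC))
E
```

```text
(no output)
```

View pics/crop1.png

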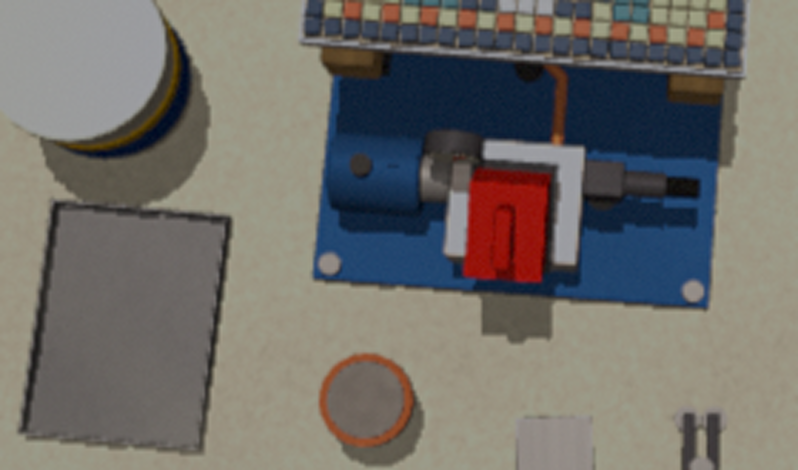

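The crop shows the red cap with its rib (504,235) seated on the steel boss, so it's the one meant. The plate's front corners are (314,280) and (707,308). The panel's lower front corners are (304,43) and (743,76). The tray rim corners are (53,203), (231,217), (203,451) and (22,436).

```bash
cat > h.py <<'E'
import numpy as np, json
from scipy.spatial.transform import Rotation as R
from scipy.optimize import least_squares
from workcell import monitor, optics
def proj(p,P):
    c=(np.atleast_2d(P)-p["origin"])@R.from_euler("xyz",p["rotation"]).as_matrix()
    return np.c_[p["cx"]+p["fx"]*c[:,0]/c[:,2],p["cy"]+p["fy"]*c[:,1]/c[:,2]]
def place(q,P):  # planar pose x,y,yaw
    return np.asarray(P)@R.from_euler("z",q[2]).as_matrix().T+[q[0],q[1],0]
def fit(p,L,px,q0):
    return least_squares(lambda q:(proj(p,place(q,L))-px).ravel(),q0)
def goal(Rt,t,n=None):
    """print rotvec (full-scale units) and tool-axis shift after the turn"""
    s=monitor.observe(); R0=R.from_euler("xyz",s["tool_rot"])
    rv=(R0.inv()*Rt).as_rotvec(); d=np.array(t)-s["position"]
    print("clock",s["clock"],"pos",s["position"].round(4),"grip",s["grip_width"].round(4),"F",s["force"].round(1))
    print("turn total/6deg",(np.degrees(rv)/6).round(2),"| shift/30mm in goal axes",(Rt.inv().apply(d)/.03).round(2),"| in current axes",(R0.inv().apply(d)/.03).round(2))
try: Q=json.load(open("q.json"))
except Exception: Q=None
E
python3 - <<'E'
from h import *
p=optics.camera_params("top")
c=lambda a:np.array(a)/2.85+[100,150]-[0.32,0.32]
L=[[-.275,.17,.012],[-.275,-.17,.012],[-.11,.17,.15],[-.11,-.17,.15]]
r=fit(p,L,c([[314,280],[707,308],[304,43],[743,76]]),[.6,0,0]); l=r.x; print("lift",l,r.fun.round(2))
T=[[.1,.075,.018],[.1,-.075,.018],[-.1,-.075,.018],[-.1,.075,.018]]
r=fit(p,T,c([[53,203],[231,217],[203,451],[22,436]]),[.5,.3,0]); t=r.x; print("tray",t,r.fun.round(2))
json.dump(dict(lift=list(l),tray=list(t)),open("q.json","w"))
ax=np.array([-.342,0,.94]); b=np.array([-.228,0,.105])
# guard rib top ends; seat depth of the guard unknown: try offsets s
for s in (-.022,-.011,0):
    x=np.array([.94,0,.342])
    pts=[b+ax*(s+.098)+x*k for k in(-.023,.023)]
    print(s,((proj(p,place(l,pts))-[100,150])*2.85).round(0).tolist())
s=monitor.observe(); print(R.from_euler("xyz",s["tool_rot"]).as_matrix().round(3)); print(optics.camera_params("wrist"))
print(place(l,[b,b+ax*.1]))
E
```

```text
lift [ 0.77825723  0.05049416 -0.09437382] [-0.11 -1.29  1.67 -0.44 -0.12  0.53 -1.31  1.08]
tray [ 0.48082771  0.39970246 -0.09965842] [ 0.2  -0.66 -0.12 -0.45 -0.04  0.43 -0.04  0.64]
-0.022 [[502.0, 268.0], [505.0, 208.0]]
-0.011 [[500.0, 271.0], [504.0, 211.0]]
0 [[499.0, 275.0], [503.0, 214.0]]
[[-0.     0.381 -0.925]
 [ 0.001 -0.925 -0.381]
 [-1.    -0.001  0.   ]]
{'fx': 379.05340905819656, 'fy': 379.05340905819656, 'cx': 318.8930622914944, 'cy': 236.1613455340106, 'origin': array([ 0.31694356, -0.54601098,  0.37227388]), 'rotation': array([ 2.80703400e+00,  1.27505527e-03, -1.18024822e+00])}
[[0.55127181 0.07197946 0.105     ]
 [0.517224   0.07520226 0.199     ]]
```

```bash
cat >> h.py <<'E'
if Q:
    l=Q["lift"]; yaw=R.from_euler("z",l[2])
    AX=np.array([-.342,0,.94]); B=np.array([-.228,0,.105])
    RG=yaw*R.from_matrix(np.array([[.342,0,-.94],[0,-1,0],[-.94,0,-.342]]).T)
    onax=lambda h:place(l,B+AX*h)   # TCP height h above the boss
E
python3 - <<'E'
from h import *
print(onax(.2)); goal(RG,onax(.2))
E
```

```text
[0.48317618 0.07842505 0.293     ]Traceback (most recent call last):
  File "<stdin>", line 2, in <module>
  File "h.py", line 16, in goal
    print("clock",s["clock"],"pos",s["position"].round(4),"grip",s["grip_width"].round(4),"F",s["force"].round(1))
                                                                 ^^^^^^^^^^^^^^^^^^^^^
AttributeError: 'float' object has no attribute 'round'
```

```bash
sed -i 's/s\["grip_width"\].round(4)/round(s["grip_width"],4)/' h.py
python3 - <<'E'
from h import *
goal(RG,onax(.2))
E
```

```text
clock 0.1 pos [ 0.2379 -0.5776  0.2448] grip 0.0854 F [ 1.5 -1.   0.1]
turn total/6deg [4.58 3.27 0.82] | shift/30mm in goal axes [  0.57 -22.54  -6.26] | in current axes [ -1.59 -17.11 -15.89]
```

Emit:
{"api": "arm_command", "payload": {"delta_pos": [[-1,0,0],[-1,-0.5,-0.5],[0,-0.85,-0.8],[0,-0.85,-0.8],[0,-0.85,-0.8],[0,-0.85,-0.8],[0,-0.85,-0.8],[0,-0.85,-0.8],[0,-0.85,-0.8],[0,-0.85,-0.8]], "rotation": [[0,0,0],[0,0,0],[0,0,0],[0,0,0],[0,0,0],[0,0,0],[0,0,0],[0,0,0],[0,0,0],[0,0,0]]}}

```text
clock: 1.1
position: [0.3462, -0.2883, 0.3044]
tool_rot: [-1.164, 1.565, 2.361]
force: [1.9, -0.9, -0.4]
grip_width: 0.0852
```

```bash
python3 - <<'E'
from h import *
goal(RG,onax(.2))
E
```

```text
clock 1.1 pos [ 0.3462 -0.2883  0.3044] grip 0.0852 F [ 1.9 -0.9 -0.4]
turn total/6deg [4.52 3.3  0.84] | shift/30mm in goal axes [  1.52 -12.6   -3.06] | in current axes [ 0.41 -9.62 -8.81]
```

Emit:
{"api": "arm_command", "payload": {"delta_pos": [[0,-0.9,-0.85],[0,-0.95,-0.8],[0,-0.97,-0.75],[0,-1,-0.7],[0,-1,-0.65],[0,-1,-0.55],[0,-1,-0.5],[0,-1,-0.45],[0,-1,-0.4],[0,-1,-0.3]], "rotation": [[0.45,0.33,0.08],[0.45,0.33,0.08],[0.45,0.33,0.08],[0.45,0.33,0.08],[0.45,0.33,0.08],[0.45,0.33,0.08],[0.45,0.33,0.08],[0.45,0.33,0.08],[0.45,0.33,0.08],[0.45,0.33,0.08]]}}

```text
clock: 2.1
position: [0.4729, 0.0509, 0.3257]
tool_rot: [-3.108, 1.211, -0.077]
force: [0.6, -0.4, -0.6]
grip_width: 0.0857
```

```bash
python3 - <<'E'
from h import *
goal(RG,onax(.2))
E
```

```text
clock 2.1 pos [0.4729 0.0509 0.3257] grip 0.0857 F [ 0.6 -0.4 -0.6]
turn total/6deg [-0.17 -0.11  0.06] | shift/30mm in goal axes [ 1.11 -0.95  0.13] | in current axes [ 1.11 -0.94  0.16]
```

Emit:
{"api": "arm_command", "payload": {"delta_pos": [[0.4,-0.5,0.05],[0.35,-0.4,0.05],[0.3,0,0],[0,0,0]], "rotation": [[-0.15,-0.1,0],[0,0,0],[0,0,0],[0,0,0]]}}

```text
clock: 2.5
position: [0.4841, 0.0827, 0.2946]
tool_rot: [-3.119, 1.219, -0.068]
force: [0.1, 0.1, -0.1]
grip_width: 0.0856
```

```bash
python3 - <<'E'
from h import *
import cv2
goal(RG,onax(.2))
p=optics.camera_params("wrist"); im=optics.grab_frame("wrist")[:,:,::-1].copy()
json.dump({k:np.array(v).tolist() for k,v in p.items()},open("w1.json","w"))
cv2.imwrite("pics/w1.png",im)
Z=[-.022+.098,-.022+.064]
x=np.array([.94,0,.342])
P=[B+AX*.076+x*a+[0,b,0] for a in(-.023,.023) for b in(.007,-.007)]+[B+AX*.042+x*a+[0,b,0] for a in(-.038,.038) for b in(.03,-.03)]
print(proj(p,place(l,P)).round(0).tolist())
E
```

```text
clock 2.5 pos [0.4841 0.0827 0.2946] grip 0.0856 F [ 0.1  0.1 -0.1]
turn total/6deg [ 0.02 -0.03  0.09] | shift/30mm in goal axes [0.04 0.15 0.03] | in current axes [0.04 0.15 0.04]
[[316.0, 264.0], [335.0, 264.0], [316.0, 202.0], [337.0, 202.0], [289.0, 265.0], [362.0, 265.0], [286.0, 172.0], [366.0, 172.0]]
```

View pics/w1.png

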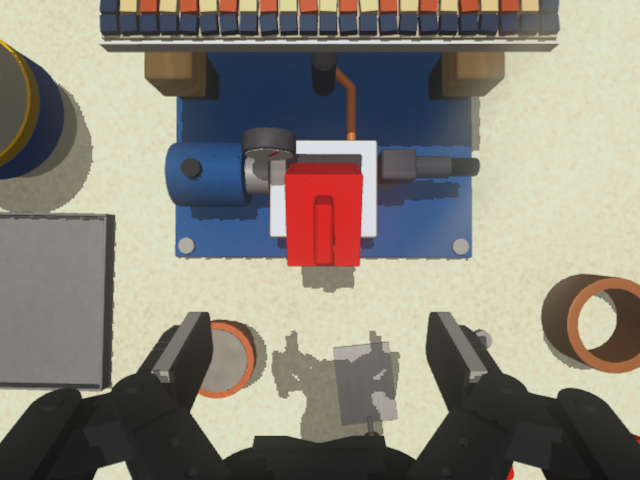

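The wrist view shows the guard rib at (316–333, 197–264) and the box top at (287–361, 174–265), within about 2 px of prediction. The plate's front corners are (177,258) and (471,257). I'll refine the lift pose with these points.

```bash
python3 - <<'E'
from h import *
p=json.load(open("w1.json")); x=np.array([.94,0,.342])
P=[B+AX*.076+x*a+[0,b,0] for a in(-.023,.023) for b in(.007,-.007)]+[B+AX*.042+x*a+[0,b,0] for a in (-.038,.038) for b in(.03,-.03)]
P+=[[-.275,.17,.012],[-.275,-.17,.012],[-.11,.17,.15],[-.11,-.17,.15]]
O=[[316,264],[333,264],[316,197],[332.5,197],[288,265.5],[360.5,265.5],[286,173],[362.5,173],[177,258],[471,257],[102,49],[556,50]]
r=fit(p,P,np.array(O),Q["lift"]); print(r.x,r.fun.reshape(-1,2).round(1).tolist())
Q["lift"]=r.x.tolist(); json.dump(Q,open("q.json","w"))
E
python3 - <<'E'
from h import *
goal(RG,onax(.061))
E
```

```text
[ 0.77891064  0.05071843 -0.09647995] [[-1.1, -0.7], [1.3, -0.5], [-1.0, 4.4], [2.9, 4.5], [-0.2, -1.8], [0.3, -1.3], [-0.5, -1.9], [2.3, -1.4], [-2.4, -3.8], [2.6, -0.5], [7.1, 0.0], [-11.3, 0.5]]
clock 2.55 pos [0.4842 0.0827 0.2951] grip 0.0856 F [ 0.2 -0.3 -0.3]
turn total/6deg [ 0.04 -0.03  0.09] | shift/30mm in goal axes [4.7  0.11 0.02] | in current axes [4.7  0.16 0.04]
```

Emit:
{"api": "arm_command", "payload": {"delta_pos": [[0.9,0.12,0.02],[0.9,0,0],[0.9,0,0],[0.8,0,0],[0.6,0,0],[0.4,0,0],[0,0,0]], "rotation": [[0.04,-0.03,0.09],[0,0,0],[0,0,0],[0,0,0],[0,0,0],[0,0,0],[0,0,0]]}}

```text
clock: 3.25
position: [0.5327, 0.0668, 0.1688]
tool_rot: [3.133, 1.215, -0.115]
force: [0.6, -1.1, 0.2]
grip_width: 0.0856
```

```bash
python3 - <<'E'
from h import *
goal(RG,onax(.061))
E
```

```text
clock 3.25 pos [0.5327 0.0668 0.1688] grip 0.0856 F [ 0.6 -1.1  0.2]
turn total/6deg [-0.08 -0.06 -0.06] | shift/30mm in goal axes [ 0.18 -0.26  0.14] | in current axes [ 0.18 -0.26  0.15]
```

Emit:
{"api": "arm_command", "payload": {"delta_pos": [[0.1,-0.25,0.14],[0,0,0]], "rotation": [[-0.08,-0.06,-0.06],[0,0,0]]}}

```text
clock: 3.45
position: [0.5306, 0.0745, 0.1655]
tool_rot: [-3.14, 1.221, -0.095]
force: [-0.2, 0.7, 0.8]
grip_width: 0.0853
```

```bash
python3 - <<'E'
from h import *
goal(RG,onax(.061))
E
```

```text
clock 3.45 pos [0.5306 0.0745 0.1655] grip 0.0853 F [-0.2  0.7  0.8]
turn total/6deg [-0.01 -0.01  0.  ] | shift/30mm in goal axes [ 0.11 -0.01  0.02] | in current axes [ 0.11 -0.01  0.02]
```

Emit:
{"api": "arm_command", "payload": {"delta_pos": [[0.06,0,0],[0,0,0],[0,0,0],[0,0,0],[0,0,0],[0,0,0],[0,0,0],[0,0,0]], "rotation": [[0,0,0],[0,0,0],[0,0,0],[0,0,0],[0,0,0],[0,0,0],[0,0,0],[0,0,0]], "gripper": 1, "grip_force": 60}}

```text
clock: 4.25
position: [0.5318, 0.075, 0.1657]
tool_rot: [-3.131, 1.218, -0.087]
force: [1.4, 3.2, -1.5]
grip_width: 0.0131
```

```bash
python3 - <<'E'
from h import *
goal(RG,onax(.061))
E
```

```text
clock 4.25 pos [0.5318 0.075  0.1657] grip 0.0131 F [ 1.4  3.2 -1.5]
turn total/6deg [-0.02 -0.03  0.03] | shift/30mm in goal axes [0.1  0.01 0.06] | in current axes [0.1  0.01 0.06]
```

Emit:
{"api": "arm_command", "payload": {"delta_pos": [[-0.2,0,0],[-0.3,0,0],[-0.3,0,0],[-0.3,0,0],[-0.4,0,0],[-0.4,0,0],[-0.5,0,0],[-0.5,0,0],[-0.5,0,0],[-0.5,0,0]], "rotation": [[0,0,0],[0,0,0],[0,0,0],[0,0,0],[0,0,0],[0,0,0],[0,0,0],[0,0,0],[0,0,0],[0,0,0]]}}

```text
clock: 5.25
position: [0.4871, 0.0771, 0.2844]
tool_rot: [-3.136, 1.219, -0.094]
force: [-0.0, -0.8, -1.5]
grip_width: 0.0127
```

```bash
python3 - <<'E'
from h import *
goal(RG,onax(.181))
E
```

```text
clock 5.25 pos [0.4871 0.0771 0.2844] grip 0.0127 F [-0.  -0.8 -1.5]
turn total/6deg [-0.03 -0.03  0.01] | shift/30mm in goal axes [ 0.33 -0.06  0.01] | in current axes [ 0.33 -0.06  0.01]
```

```bash
cat >> h.py <<'E'
t=Q["tray"] if Q else None
if Q: RT=R.from_euler("z",t[2])*R.from_matrix(np.array([[0,0,-1],[0,-1,0],[-1,0,0]]).T)
E
python3 - <<'E'
from h import *
goal(RT,[t[0],t[1],.2])
p=optics.camera_params("top")
E
```

```text
clock 5.25 pos [0.4871 0.0771 0.2844] grip 0.0127 F [-0.  -0.8 -1.5]
turn total/6deg [-0.   -3.36  0.02] | shift/30mm in goal axes [  2.81 -10.68   1.28] | in current axes [  2.22 -10.68   2.17]
```

Emit:
{"api": "arm_command", "payload": {"delta_pos": [[0,-0.6,0],[0,-1,0.1],[0,-1,0.1],[0,-1,0.1],[0,-1,0.1],[0,-1,0.1],[0,-1,0.1],[0,-1,0.1],[0,-1,0.1],[0,-1,0.1]], "rotation": [[0,-0.34,0],[0,-0.34,0],[0,-0.34,0],[0,-0.34,0],[0,-0.34,0],[0,-0.34,0],[0,-0.34,0],[0,-0.34,0],[0,-0.34,0],[0,-0.34,0]]}}

```text
clock: 6.25
position: [0.4858, 0.3721, 0.2937]
tool_rot: [-0.488, 1.556, 2.549]
force: [1.0, -0.7, -0.9]
grip_width: 0.0127
```

Emit:
{"api": "arm_command", "payload": {"delta_pos": [[0,-0.4,0],[0,-0.3,0],[0,0,0]], "rotation": [[0,0,0],[0,0,0],[0,0,0]]}}

```text
clock: 6.55
position: [0.4862, 0.3975, 0.2953]
tool_rot: [-0.514, 1.552, 2.528]
force: [0.1, 0.6, -0.8]
grip_width: 0.0125
```

```bash
python3 - <<'E'
from h import *
import cv2
goal(RT,[t[0],t[1],.1])
cv2.imwrite("pics/s2.png",optics.grab_frame("scene")[120:420,250:640,::-1])
E
```

```text
clock 6.55 pos [0.4862 0.3975 0.2953] grip 0.0125 F [ 0.1  0.6 -0.8]
turn total/6deg [0.   0.16 0.09] | shift/30mm in goal axes [ 6.51 -0.06  0.18] | in current axes [6.51 0.   0.08]
```

View pics/s2.png

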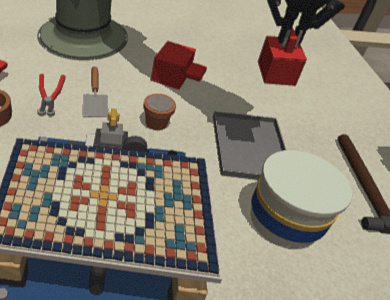

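The guard is in the gripper, upright, at crop (282,58). The yellow valve bar shows at crop (113,120). Next I lower it into the tray.

Emit:
{"api": "arm_command", "payload": {"delta_pos": [[0.9,0,0.08],[1,0,0],[1,0,0],[1,0,0],[0.9,0,0],[0.7,0,0],[0.4,0,0],[0.2,0,0],[0,0,0]], "rotation": [[0,0.16,0.09],[0,0,0],[0,0,0],[0,0,0],[0,0,0],[0,0,0],[0,0,0],[0,0,0],[0,0,0]]}}

```text
clock: 7.5
position: [0.4865, 0.3889, 0.1123]
tool_rot: [-2.689, 1.564, 0.345]
force: [0.8, 0.4, -0.8]
grip_width: 0.013
```

```bash
python3 - <<'E'
from h import *
goal(RT,[t[0],t[1],.088])
E
```

```text
clock 7.5 pos [0.4865 0.3889 0.1123] grip 0.013 F [ 0.8  0.4 -0.8]
turn total/6deg [-0.08 -0.06  0.03] | shift/30mm in goal axes [ 0.81 -0.34  0.22] | in current axes [ 0.81 -0.34  0.23]
```

Emit:
{"api": "arm_command", "payload": {"delta_pos": [[0.2,-0.3,0.2],[0.25,0,0],[0.15,0,0],[0.1,0,0],[0.05,0,0],[0,0,0]], "rotation": [[-0.08,-0.06,0.03],[0,0,0],[0,0,0],[0,0,0],[0,0,0],[0,0,0]]}}

```text
clock: 8.1
position: [0.482, 0.4005, 0.0908]
tool_rot: [-2.08, 1.568, 0.963]
force: [-0.3, -0.0, -1.8]
grip_width: 0.013
```

```bash
python3 - <<'E'
from h import *
goal(RT,[t[0],t[1],.088])
E
```

```text
clock 8.1 pos [0.482  0.4005 0.0908] grip 0.013 F [-0.3 -0.  -1.8]
turn total/6deg [ 0.01 -0.01  0.02] | shift/30mm in goal axes [0.09 0.03 0.04] | in current axes [0.09 0.03 0.04]
```

Emit:
{"api": "arm_command", "payload": {"delta_pos": [[0.06,0,0],[0.06,0,0],[0.06,0,0]], "rotation": [[0,0,0],[0,0,0],[0,0,0]]}}

```text
clock: 8.4
position: [0.4825, 0.4017, 0.0876]
tool_rot: [-2.059, 1.565, 0.985]
force: [-12.1, -8.6, 47.2]
grip_width: 0.0129
```

Contact with the tray floor. I release with a slight back-off, then raise.

Emit:
{"api": "arm_command", "payload": {"delta_pos": [[-0.03,0,0],[0,0,0],[0,0,0],[0,0,0],[0,0,0],[0,0,0],[0,0,0]], "rotation": [[0,0,0],[0,0,0],[0,0,0],[0,0,0],[0,0,0],[0,0,0],[0,0,0]], "gripper": -1}}

```text
clock: 9.1
position: [0.4829, 0.4017, 0.089]
tool_rot: [-2.102, 1.564, 0.941]
force: [-0.7, 1.0, -0.5]
grip_width: 0.0854
```

Emit:
{"api": "arm_command", "payload": {"delta_pos": [[-0.5,0,0],[-1,0,0],[-1,0,0],[-1,0,0],[-1,0,0],[-1,0,0],[-0.8,0,0],[0,0,0]], "rotation": [[0,0,0],[0,0,0],[0,0,0],[0,0,0],[0,0,0],[0,0,0],[0,0,0],[0,0,0]]}}

```text
clock: 9.9
position: [0.4815, 0.4, 0.2931]
tool_rot: [-2.116, 1.561, 0.927]
force: [0.1, 0.1, 0.0]
grip_width: 0.0852
```

```bash
python3 - <<'E'
from h import *
import cv2
goal(RG,onax(.2))
a=optics.grab_frame("scene")[60:420,250:640,::-1]
b=optics.grab_frame("top")[150:320,90:370,::-1]
cv2.imwrite("pics/s3.png",np.vstack([cv2.resize(a[:300],(560,430)),cv2.resize(b,None,fx=2,fy=2,interpolation=cv2.INTER_CUBIC)[:170*2]])[:600] if 0 else np.hstack([cv2.resize(a,(400,369)),cv2.resize(b,(400,243))[:, :] if 0 else cv2.copyMakeBorder(cv2.resize(b,(400,243)),0,126,0,0,0)]))
E
```

```text
clock 9.9 pos [0.4815 0.4    0.2931] grip 0.0852 F [0.1 0.1 0. ]
turn total/6deg [-0.03  3.29  0.07] | shift/30mm in goal axes [ 0.38 10.63 -1.04] | in current axes [-0.08 10.63 -1.13]
```

View pics/s3.png

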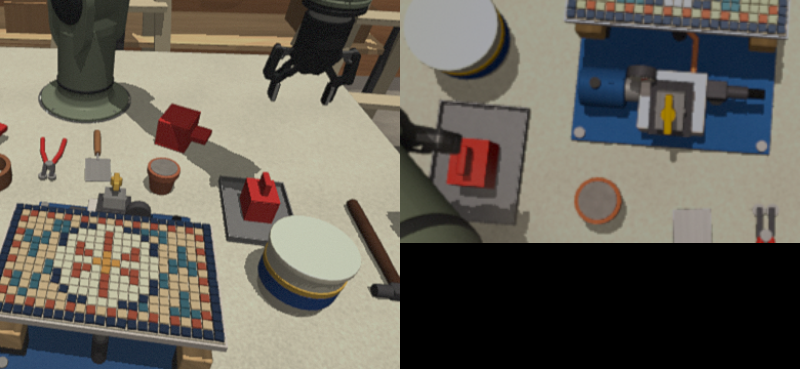

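The guard stands upright in the tray (right half, (470,162)), the panel is still up, and the valve bar is clear at (668,115). Now back to the valve with the jaws half open.

Emit:
{"api": "arm_command", "payload": {"delta_pos": [[0,0.6,0],[0,1,-0.1],[0,1,-0.1],[0,1,-0.1],[0,1,-0.1],[0,1,-0.1],[0,1,-0.1],[0,1,-0.1],[0,1,-0.1],[0,1,-0.1]], "rotation": [[0,0.33,0],[0,0.33,0],[0,0.33,0],[0,0.33,0],[0,0.33,0],[0,0.33,0],[0,0.33,0],[0,0.33,0],[0,0.33,0],[0,0.33,0]], "gripper": -0.1}}

```text
clock: 11.0
position: [0.4735, 0.1, 0.2853]
tool_rot: [3.13, 1.223, -0.104]
force: [0.3, 0.6, 0.4]
grip_width: 0.0468
```

Emit:
{"api": "arm_command", "payload": {"delta_pos": [[0,0.4,0],[0,0.4,0],[0,0,0]], "rotation": [[0,0,0],[0,0,0],[0,0,0]]}}

```text
clock: 11.3
position: [0.4683, 0.0706, 0.2834]
tool_rot: [3.122, 1.226, -0.115]
force: [-0.1, 0.2, -0.1]
grip_width: 0.047
```

```bash
python3 - <<'E'
from h import *
import cv2
goal(RG,onax(.024)); print(monitor.observe()["qpos"].round(2))
p=optics.camera_params("wrist")
cv2.imwrite("pics/w2.png",optics.grab_frame("wrist")[:,:,::-1])
x=np.array([.94,0,.342])
print(proj(p,place(l,[B+AX*.034+x*a+[0,b,0] for a in(-.031,.031) for b in(.006,-.006)])).round(0).tolist())
E
```

```text
clock 11.3 pos [0.4683 0.0706 0.2834] grip 0.047 F [-0.1  0.2 -0.1]
turn total/6deg [ 0.02  0.04 -0.06] | shift/30mm in goal axes [ 5.74 -0.34 -0.57] | in current axes [ 5.73 -0.37 -0.59]
[-0.5   0.08  0.13  2.19  0.27  0.59 -2.25]
[[297.0, 233.0], [312.0, 233.0], [296.0, 155.0], [312.0, 155.0]]
```

View pics/w2.png

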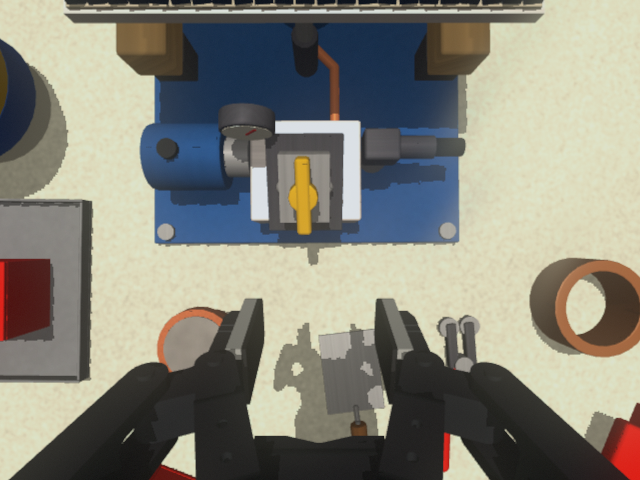

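The bar is at (298–311, 155–234), on the predicted line within 1–2 px. Descending.

Emit:
{"api": "arm_command", "payload": {"delta_pos": [[0.6,-0.2,-0.3],[0.9,-0.15,-0.25],[0.9,0,0],[0.9,0,0],[0.6,0,0],[0,0,0]], "rotation": [[0,0.02,-0.04],[0,0,0],[0,0,0],[0,0,0],[0,0,0],[0,0,0]]}}

```text
clock: 11.95
position: [0.5262, 0.0821, 0.1736]
tool_rot: [3.14, 1.225, -0.091]
force: [0.5, -0.9, -0.1]
grip_width: 0.0469
```

```bash
python3 - <<'E'
from h import *
goal(RG,onax(.024))
E
```

```text
clock 11.95 pos [0.5262 0.0821 0.1736] grip 0.0469 F [ 0.5 -0.9 -0.1]
turn total/6deg [0.07 0.03 0.02] | shift/30mm in goal axes [ 1.65  0.23 -0.05] | in current axes [ 1.65  0.23 -0.05]
```

Emit:
{"api": "arm_command", "payload": {"delta_pos": [[0.1,0.23,-0.05],[0.5,0,0],[0.5,0,0],[0.3,0,0],[0.1,0,0],[0,0,0]], "rotation": [[0.06,0.03,0.02],[0,0,0],[0,0,0],[0,0,0],[0,0,0],[0,0,0]]}}

```text
clock: 12.55
position: [0.5432, 0.0741, 0.134]
tool_rot: [-3.137, 1.219, -0.091]
force: [1.2, -0.0, 0.7]
grip_width: 0.0471
```

```bash
python3 - <<'E'
from h import *
goal(RG,onax(.024))
E
```

```text
clock 12.55 pos [0.5432 0.0741 0.134 ] grip 0.0471 F [ 1.2 -0.   0.7]
turn total/6deg [ 0.   -0.03  0.02] | shift/30mm in goal axes [0.21 0.02 0.05] | in current axes [0.21 0.02 0.05]
```

Emit:
{"api": "arm_command", "payload": {"delta_pos": [[0.18,0.02,0.05],[0,0,0],[0,0,0]], "rotation": [[0,0,0],[0,0,0],[0,0,0]]}}

```text
clock: 12.85
position: [0.5438, 0.0736, 0.1294]
tool_rot: [-3.135, 1.217, -0.089]
force: [-0.6, -0.6, 0.2]
grip_width: 0.0469
```

Emit:
{"api": "arm_command", "payload": {"delta_pos": [[0,0,0],[0,0,0],[0,0,0],[0,0,0],[0,0,0],[0,0,0]], "rotation": [[0,0,0],[0,0,0],[0,0,0],[0,0,0],[0,0,0],[0,0,0]], "gripper": 1, "grip_force": 40}}

```text
clock: 13.45
position: [0.5439, 0.0751, 0.1301]
tool_rot: [-3.13, 1.216, -0.083]
force: [0.8, 1.3, -2.3]
grip_width: 0.0129
```

```bash
cat > step.py <<'E'
from h import *
import sys,os,cv2
s=monitor.observe(); R0=R.from_euler("xyz",s["tool_rot"])
y=yaw.inv().apply(R0.apply([0,1,0])); v=np.array([.94,0,.342])  # tool y = -lift y at 0
ang=np.arctan2(y@v,-y[1])
im=optics.grab_frame("scene"); g=im[335:400,225:475].mean(2).astype(np.float32)
def sh(a,b): return np.round(cv2.phaseCorrelate(a,b,cv2.createHanningWindow(a.shape[::-1],cv2.CV_32F)),2) if 0 else [round(v,2) for v in cv2.phaseCorrelate(a,b,cv2.createHanningWindow(a.shape[::-1],cv2.CV_32F))[0]]
if os.path.exists("ref.npy"):
    print("shift from start",sh(np.load("ref.npy"),g),"from last",sh(np.load("last.npy"),g))
else: np.save("ref.npy",g)
np.save("last.npy",g)
pr=optics.camera_params("scene"); e=proj(pr,place(l,[[.11,0,.15],[.11,0,.105]])); print("45mm =",(e[1]-e[0]).round(1),"px")
print("tool angle from valve 0 (CCW+): %.3f"%ang,"q7 %.2f"%s["qpos"][6],"M",s["moment"].round(2)); 
goal(RG*R.from_rotvec([-ang,0,0]),onax(.024))
cv2.imwrite("pics/cur.png",im[:,:,::-1])
E
python3 step.py
```

```text
45mm = [-1.6 15.8] px
tool angle from valve 0 (CCW+): 0.002 q7 -2.32 M [0.18 0.34 0.04]
clock 13.5 pos [0.5439 0.075  0.1302] grip 0.0132 F [ 1.1  0.3 -2.2]
turn total/6deg [-0.   -0.05  0.05] | shift/30mm in goal axes [0.08 0.05 0.03] | in current axes [0.08 0.05 0.03]
```

Emit:
{"api": "arm_command", "payload": {"delta_pos": [[0,0,0],[0,0,0],[0,0,0],[0,0,0],[0,0,0]], "rotation": [[-0.5,0,0],[-0.5,0,0],[-0.5,0,0],[-0.3,0,0],[0,0,0]]}}

```text
clock: 14.0
position: [0.544, 0.0756, 0.1301]
tool_rot: [2.96, 1.216, -0.08]
force: [-1.0, 1.4, -1.6]
grip_width: 0.0131
```

```bash
python3 step.py
```

```text
shift from start [0.01, -0.03] from last [0.01, -0.03]
45mm = [-1.6 15.8] px
tool angle from valve 0 (CCW+): 0.197 q7 -2.21 M [0.25 0.46 0.01]
clock 14.05 pos [0.544  0.0756 0.1301] grip 0.0133 F [ 0.   1.3 -1.4]
turn total/6deg [-0.01 -0.06  0.04] | shift/30mm in goal axes [0.08 0.07 0.04] | in current axes [0.08 0.07 0.04]
```

Emit:
{"api": "arm_command", "payload": {"delta_pos": [[0,0.04,0.03],[0,0,0],[0,0,0],[0,0,0],[0,0,0],[0,0,0]], "rotation": [[-0.5,0,0],[-0.5,0,0],[0,0,0],[0,0,0],[0,0,0],[0,0,0]]}}

```text
clock: 14.65
position: [0.5439, 0.0759, 0.1301]
tool_rot: [2.868, 1.215, -0.073]
force: [0.7, 0.9, -1.1]
grip_width: 0.0128
```

```bash
python3 step.py
```

```text
shift from start [-0.0, -0.02] from last [-0.01, 0.03]
45mm = [-1.6 15.8] px
tool angle from valve 0 (CCW+): 0.296 q7 -2.15 M [0.31 0.43 0.03]
clock 14.7 pos [0.5439 0.0759 0.1301] grip 0.013 F [ 0.1  0.4 -2.3]
turn total/6deg [ 0.   -0.09  0.06] | shift/30mm in goal axes [0.08 0.07 0.05] | in current axes [0.08 0.07 0.05]
```

Emit:
{"api": "arm_command", "payload": {"delta_pos": [[0,0,0],[0,0,0],[0,0,0],[0,0,0],[0,0,0],[0,0,0]], "rotation": [[-0.5,-0.04,0.03],[-0.5,0,0],[0,0,0],[0,0,0],[0,0,0],[0,0,0]]}}

```text
clock: 15.3
position: [0.5439, 0.0763, 0.1301]
tool_rot: [2.755, 1.218, -0.084]
force: [-0.3, 1.4, -1.6]
grip_width: 0.0131
```

```bash
python3 step.py
```

```text
shift from start [0.0, -0.0] from last [0.02, 0.03]
45mm = [-1.6 15.8] px
tool angle from valve 0 (CCW+): 0.398 q7 -2.09 M [0.42 0.52 0.07]
clock 15.35 pos [0.5439 0.0763 0.1301] grip 0.0131 F [-0.2  1.8 -1.4]
turn total/6deg [ 0.   -0.05  0.02] | shift/30mm in goal axes [0.08 0.08 0.06] | in current axes [0.08 0.08 0.06]
```

Emit:
{"api": "arm_command", "payload": {"delta_pos": [[0,0.05,0.04],[0,0,0],[0,0,0],[0,0,0],[0,0,0],[0,0,0]], "rotation": [[-0.5,-0.04,0.03],[-0.5,0,0],[0,0,0],[0,0,0],[0,0,0],[0,0,0]]}}

```text
clock: 15.95
position: [0.5438, 0.0765, 0.13]
tool_rot: [2.648, 1.219, -0.088]
force: [-0.3, 2.8, -2.0]
grip_width: 0.0131
```

```bash
python3 step.py
```

```text
shift from start [-0.02, -0.04] from last [-0.02, -0.04]
45mm = [-1.6 15.8] px
tool angle from valve 0 (CCW+): 0.502 q7 -2.03 M [0.54 0.48 0.16]
clock 16.0 pos [0.5438 0.0766 0.13  ] grip 0.0131 F [ 0.6  1.9 -2.6]
turn total/6deg [ 0.   -0.04  0.01] | shift/30mm in goal axes [0.08 0.08 0.07] | in current axes [0.08 0.08 0.07]
```

Emit:
{"api": "arm_command", "payload": {"delta_pos": [[0,0,0],[0,0,0],[0,0,0],[0,0,0],[0,0,0],[0,0,0]], "rotation": [[-0.5,0,0],[-0.5,0,0],[0,0,0],[0,0,0],[0,0,0],[0,0,0]]}}

```text
clock: 16.6
position: [0.5437, 0.0768, 0.13]
tool_rot: [2.546, 1.219, -0.087]
force: [0.1, 1.2, -2.4]
grip_width: 0.013
```

```bash
python3 step.py
```

```text
shift from start [-0.42, 3.64] from last [-0.39, 3.69]
45mm = [-1.6 15.8] px
tool angle from valve 0 (CCW+): 0.604 q7 -1.96 M [0.49 0.55 0.14]
clock 16.65 pos [0.5436 0.0768 0.1299] grip 0.013 F [-0.3  2.4 -2. ]
turn total/6deg [-0.   -0.04  0.01] | shift/30mm in goal axes [0.08 0.08 0.07] | in current axes [0.08 0.08 0.07]
```

The panel is sinking at about 20 mm/s, so I hold the valve here.

Emit:
{"api": "arm_command", "payload": {"delta_pos": [[0,0,0],[0,0,0],[0,0,0],[0,0,0],[0,0,0],[0,0,0]], "rotation": [[0,0,0],[0,0,0],[0,0,0],[0,0,0],[0,0,0],[0,0,0]]}}

```text
clock: 17.25
position: [0.5437, 0.0769, 0.13]
tool_rot: [2.547, 1.219, -0.087]
force: [0.4, 2.6, -1.9]
grip_width: 0.0133
```

```bash
python3 step.py
```

```text
shift from start [-0.92, 8.36] from last [-0.57, 4.52]
45mm = [-1.6 15.8] px
tool angle from valve 0 (CCW+): 0.604 q7 -1.96 M [0.55 0.5  0.09]
clock 17.3 pos [0.5437 0.0769 0.13  ] grip 0.0132 F [ 0.9  2.5 -2.2]
turn total/6deg [-0.   -0.04  0.01] | shift/30mm in goal axes [0.08 0.08 0.08] | in current axes [0.08 0.09 0.08]
```

Emit:
{"api": "arm_command", "payload": {"delta_pos": [[0,0,0],[0,0,0],[0,0,0],[0,0,0],[0,0,0],[0,0,0],[0,0,0],[0,0,0],[0,0,0],[0,0,0]], "rotation": [[0,0,0],[0,0,0],[0,0,0],[0,0,0],[0,0,0],[0,0,0],[0,0,0],[0,0,0],[0,0,0],[0,0,0]]}}

```text
clock: 18.3
position: [0.5436, 0.0769, 0.13]
tool_rot: [2.547, 1.219, -0.087]
force: [-0.3, 2.0, -2.9]
grip_width: 0.0132
```

Emit:
{"api": "arm_command", "payload": {"delta_pos": [[0,0,0],[0,0,0],[0,0,0],[0,0,0],[0,0,0]], "rotation": [[0,0,0],[0,0,0],[0,0,0],[0,0,0],[0,0,0]]}}

```text
clock: 18.8
position: [0.5436, 0.0768, 0.1299]
tool_rot: [2.547, 1.219, -0.087]
force: [-0.4, 3.0, -2.5]
grip_width: 0.0133
```

```bash
python3 step.py
```

```text
shift from start [-2.52, 16.41] from last [-0.9, 8.07]
45mm = [-1.6 15.8] px
tool angle from valve 0 (CCW+): 0.604 q7 -1.96 M [0.5  0.55 0.12]
clock 18.85 pos [0.5437 0.0769 0.13  ] grip 0.013 F [-0.4  1.3 -1.4]
turn total/6deg [-0.   -0.04  0.01] | shift/30mm in goal axes [0.08 0.08 0.07] | in current axes [0.08 0.08 0.07]
```

Emit:
{"api": "arm_command", "payload": {"delta_pos": [[0,0,0],[0,0,0],[0,0,0],[0,0,0],[0,0,0],[0,0,0]], "rotation": [[0,0,0],[0,0,0],[0,0,0],[0,0,0],[0,0,0],[0,0,0]]}}

```text
clock: 19.45
position: [0.5436, 0.0768, 0.13]
tool_rot: [2.547, 1.219, -0.087]
force: [0.1, 1.7, -1.3]
grip_width: 0.0131
```

```bash
python3 step.py; python3 -c "
import cv2
cv2.imwrite('pics/s4.png',cv2.resize(cv2.imread('pics/cur.png')[180:460,220:500],None,fx=2,fy=2))"
```

```text
shift from start [-2.56, 16.45] from last [0.01, 0.01]
45mm = [-1.6 15.8] px
tool angle from valve 0 (CCW+): 0.604 q7 -1.96 M [0.51 0.61 0.11]
clock 19.5 pos [0.5437 0.0769 0.13  ] grip 0.013 F [ 0.1  2.3 -2.7]
turn total/6deg [-0.   -0.04  0.01] | shift/30mm in goal axes [0.08 0.08 0.07] | in current axes [0.08 0.08 0.07]
```

View pics/s4.png

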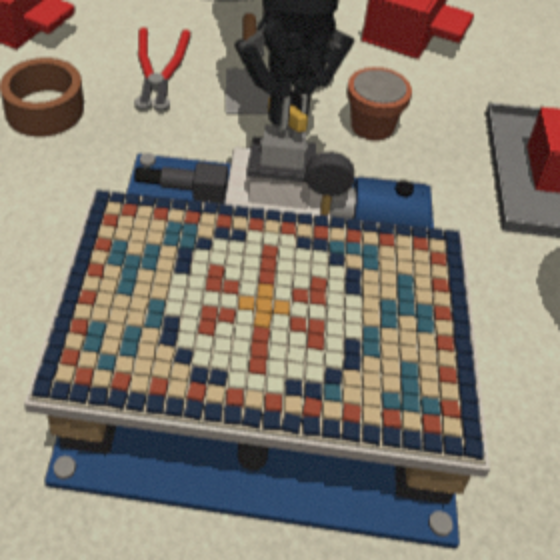

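The panel lies still on both bearers: it moved 16.4 px against 15.8 expected, and the last 0.6 s shows no change. Turning the valve shut.

Emit:
{"api": "arm_command", "payload": {"delta_pos": [[0,0.04,0.03],[0,0,0],[0,0,0],[0,0,0],[0,0,0],[0,0,0],[0,0,0],[0,0,0],[0,0,0],[0,0,0]], "rotation": [[0.6,0,0],[0.7,0,0],[0.7,0,0],[0.7,0,0],[0.7,0,0],[0.7,0,0],[0.7,0,0],[0.6,0,0],[0.3,0,0],[0,0,0]]}}

```text
clock: 20.5
position: [0.544, 0.075, 0.1301]
tool_rot: [-3.12, 1.219, -0.089]
force: [-0.1, 1.5, -2.6]
grip_width: 0.0131
```

```bash
python3 step.py
```

```text
shift from start [-2.59, 16.49] from last [0.01, 0.04]
45mm = [-1.6 15.8] px
tool angle from valve 0 (CCW+): -0.015 q7 -2.37 M [0.34 0.43 0.25]
clock 20.55 pos [0.544  0.075  0.1302] grip 0.0133 F [ 0.1  1.6 -2.3]
turn total/6deg [ 0.01 -0.03  0.03] | shift/30mm in goal axes [0.08 0.05 0.03] | in current axes [0.08 0.05 0.03]
```

Emit:
{"api": "arm_command", "payload": {"delta_pos": [[0,0,0],[0,0,0]], "rotation": [[0.25,0,0],[0,0,0]]}}

```text
clock: 20.75
position: [0.544, 0.0749, 0.1301]
tool_rot: [-3.095, 1.219, -0.089]
force: [-0.0, 2.0, -2.0]
grip_width: 0.0126
```

```bash
python3 step.py
```

```text
shift from start [-2.5, 16.42] from last [-0.0, -0.03]
45mm = [-1.6 15.8] px
tool angle from valve 0 (CCW+): -0.040 q7 -2.38 M [0.3  0.47 0.2 ]
clock 20.8 pos [0.544  0.0749 0.1301] grip 0.0128 F [ 0.5  0.5 -2.3]
turn total/6deg [ 0.01 -0.03  0.03] | shift/30mm in goal axes [0.08 0.05 0.03] | in current axes [0.08 0.05 0.03]
```

Emit:
{"api": "arm_command", "payload": {"delta_pos": [[0,0,0],[0,0,0],[0,0,0],[0,0,0],[0,0,0],[0,0,0]], "rotation": [[0,0,0],[0,0,0],[0,0,0],[0,0,0],[0,0,0],[0,0,0]], "gripper": -0.1}}

```text
clock: 21.4
position: [0.5442, 0.0742, 0.1305]
tool_rot: [-3.097, 1.218, -0.09]
force: [-0.5, -0.6, 0.2]
grip_width: 0.0467
```

Emit:
{"api": "arm_command", "payload": {"delta_pos": [[-0.5,0,0],[-1,0,0],[-1,0,0],[-1,0,0],[-1,0,0],[-1,0,0],[-0.5,0,0],[0,0,0]], "rotation": [[0,0,0],[0,0,0],[0,0,0],[0,0,0],[0,0,0],[0,0,0],[0,0,0],[0,0,0]]}}

```text
clock: 22.2
position: [0.4792, 0.0799, 0.3056]
tool_rot: [-3.099, 1.219, -0.091]
force: [1.7, 1.5, -0.8]
grip_width: 0.0469
```

```bash
python3 step.py; python3 - <<'E'
from h import *
import cv2
p=optics.camera_params("wrist")
w=optics.grab_frame("wrist")[:,:,::-1]
t_=optics.grab_frame("top")[50:330,90:510,::-1]
a=cv2.resize(w,(400,300)); b=cv2.resize(t_,(400,267)); c=cv2.resize(cv2.imread("pics/cur.png")[100:400],(400,188))
d=cv2.resize(w[90:290,200:420],(330,300),interpolation=cv2.INTER_CUBIC)
o=np.zeros((600,800,3),np.uint8); o[:300,:400]=a; o[300:567,:400]=b; o[:300,400:730]=d; o[300:488,400:]=c
cv2.imwrite("pics/fin.png",o)
x=np.array([.94,0,.342])
print(proj(p,place(l,[B+AX*.034+x*a for a in(-.031,.031)])).round(0).tolist())
E
```

```text
shift from start [-2.55, 16.46] from last [0.01, 0.02]
45mm = [-1.6 15.8] px
tool angle from valve 0 (CCW+): -0.038 q7 -2.28 M [-0.02  0.32  0.01]
clock 22.25 pos [0.4792 0.0797 0.3046] grip 0.0469 F [-0.7  0.4  1.4]
turn total/6deg [ 0.   -0.01  0.01] | shift/30mm in goal axes [ 6.29  0.   -0.02] | in current axes [ 6.29  0.01 -0.01]
[[320.0, 246.0], [317.0, 175.0]]
```

View pics/fin.png

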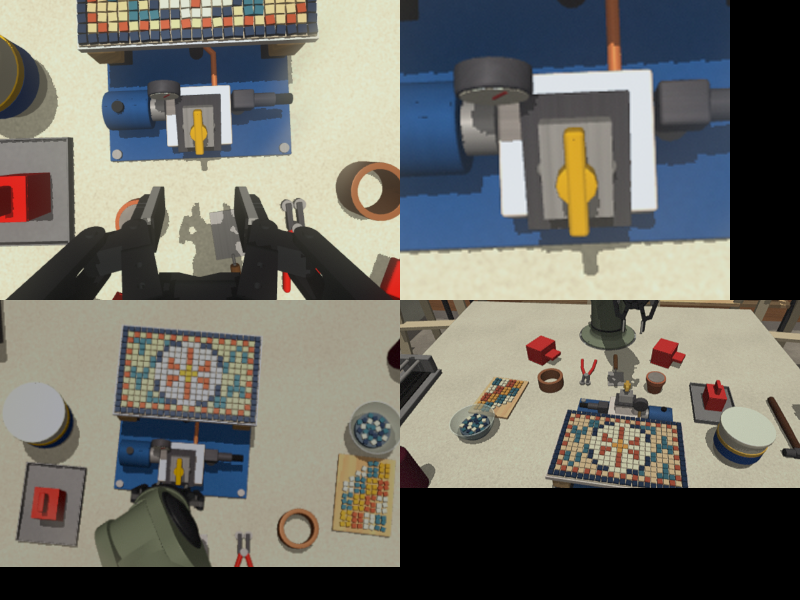

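The bar runs (320,245) to (316,177) against (320,246) to (317,175) predicted for valve 0, so it is shut to within about 0.03 rad. The guard is upright in the tray, the panel is down and square, and the bucket, bowl and pot, and the tape, stand where they were.

```bash
python3 -c "
from workcell import bot; print(bot.job_done())"
```

```text
the job is handed in; nothing more can be done
None
```

The job is done and handed in at about 22 s of the 64 s allowed; no verdict is reported.

- **Guard:** I pulled it straight off along the valve axis. It stands upright near the middle of the tray, let go. The wrist force peaked at 47 N as it touched the tray floor, under the 120 N limit.
- **Lowering:** I opened the valve in steps of about 0.1 rad. Sinking began between 0.50 and 0.60 rad. At 0.60 rad the panel sank at roughly 20 mm/s, measured from the scene camera, until it lay on both bearers.
- **Shut and released:** I turned the valve back to -0.04 rad by tool angle, let go and withdrew clear.

**Last checks:**
- The panel moved 16.4 px against 15.8 px expected for 45 mm, and it is still, square and level by eye.
- The valve bar lies along the predicted shut line within about 0.03 rad.
- The bucket, bowl, pot and tape look unmoved; I judged this by eye only.
- Two points did not fit well. The panel's front corners in the wrist view were 7 to 11 px off my lift-pose fit. I didn't look into why; the guard and valve points fitted within 1 to 5 px.

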